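# Shift a tube rotator's gear lever through its gate to the marked slot

### The job

With the fingertips, push the tube rotator's gear lever out of its park slot, sideways along the neutral lane, and fully home into the gear slot that is marked by the upright peg (the other three gear slots have only small flat buttons at their ends). Only push the lever: do not pinch its knob between the fingers, do not force it hard against the gate, and do not put it into any other gear on the way. Then leave it there, with the other things on the bench where they stand.

Things in the scene. Friction and masses are not known exactly. Their poses are not given: they have to be found in the camera images.
- rotator: tube rotator, fixed to the bench: white gearbox casing 140 x 140 mm, aluminium deck 90 mm above the bench, a round motor 66 mm thick on its +x side (to x = 136 mm), a vertical tube disc of diameter 80 mm on its -y side (to y = -119 mm). Origin: centre of the casing's underside; z up. The lever stands in a gate in the middle of the deck; the park slot is toward -x
- knob (a point): centre of the lever's black upright barrel knob, diameter 30 mm, 46 mm high; 155 mm above the bench when upright, about 150 mm in a slot; its underside is about 40 mm clear of the deck. The lever stays where it is left; 2 to 4 N at the knob move it slowly. The gate's walls guide and stop it, with 4 mm of play each way at the knob. It starts in the park slot
- lever_along: the lever itself: steel stem of diameter 10 mm with the knob on top; origin at its pivot, 145 mm below the knob's centre and 10 mm above the bench; z along the stem
- peg: upright steel marker peg, diameter 16 mm, 26 mm high, on the deck 57 mm (rotator's x) and 38 mm (y) from the gate's centre, in line with the marked gear slot and just beyond its end: the knob fully home there stands 22 mm short of the peg. Origin: centre of its underside, 90 mm above the bench
- button_a: flat round steel button, diameter 9 mm, 2 mm high, on the deck just beyond the end of one of the three gear slots that are not marked; origin at the centre of its underside
- button_b: flat round steel button, diameter 9 mm, 2 mm high, on the deck just beyond the end of one of the three gear slots that are not marked; origin at the centre of its underside
- button_c: flat round steel button, diameter 9 mm, 2 mm high, on the deck just beyond the end of one of the three gear slots that are not marked; origin at the centre of its underside
- timer: white bench timer, 56 x 66 x 18 mm, loose, in front of the rotator; origin under its centre
- weight: brass calibration weight with a knob, diameter 31 mm, 45 mm high, loose, beside the motor; origin under its centre
- amber_bottle: brown bottle with black cap, diameter 64 mm, 132 mm high, loose; origin under its centre
- stain_bottle: small white bottle, diameter 37 mm, 82 mm high, loose; origin under its centre
- label_roll: white label roll, diameter 67 mm, 31 mm high, loose; origin under its centre
- petri_1: petri dish, diameter 62 mm, 15 mm high, loose; origin under its centre
- gate (a point): centre of the gate, level with the deck's top, axes as the rotator. The neutral lane runs along y through it; at each end of the lane a gear slot leads to +x and one to -x (4 gear slots). From its middle only the park slot leads off, to -x; opposite is solid deck. The knob's centre is at x = +35 or -35 mm at the slot ends, x = 0 in the lane, y = +38 or -38 mm in the gear slots

How it is judged (in metres and radians):
At the end, for the whole second after the job is handed in: The lever rests fully home in the gear slot marked by the peg: the knob's centre within 29 mm of the peg, seen from above (22 mm when hard against the slot's end), and at rest (horizontal distance between knob and peg below 0.029 m and angular speed of lever_along below 0.05 rad/s); the robot touches nothing.
It fails at once if the lever was put into an unmarked gear slot (horizontal distance between knob and button_a below 0.036 m or horizontal distance between knob and button_b below 0.036 m or horizontal distance between knob and button_c below 0.036 m).
It fails at once if the lever was pinched or forced: more than 35 N between the fingers and it (contact force between the fingers and lever_along above 35 N).
It fails at once if another thing was moved by more than 20 mm (distance of any of timer, weight, amber_bottle, stain_bottle, label_roll, petri_1 from where it was at the start of the episode above 0.02 m).
It also fails if it takes over 45 s, if anything falls off the work surface, if the arm or the gripper's body presses on something with over 40 N, if the wrist force passes 120 N, or if a joint passes its speed limit or range.

### The arm

A 7-joint arm with a two-finger parallel gripper is mounted at the origin on a cart in front of the work surface, level with it; the furniture and walls round the work are solid. World frame = base frame: x ahead of the robot, y to its left, z up, the work surface at z = 0. Lengths are in m, angles in degrees, forces in N, time in s.
With the tool pointing down it reaches from about 0.425 to 0.925 m from the base axis. Payload 6.8 kg.
Tool frame: the origin (TCP) lies at the very end of the fingers, on their centre line; the grasp point (between the pads) lies 19 mm behind it; z points along the fingers, y is the direction in which the jaws open and shut (so a half turn about z gives the same grasp; the last joint's range is limited). The gripper opens to 85 mm and grips with 20 to 120 N. Pads are 22 mm wide; open, the fingers measure 114 mm over their backs; the gripper's body (76 mm by 85 mm) begins 54 mm behind the grasp point. The pads swing forward as they close: fully open they stand 13 mm farther back than shut.
Start: joints at [-79.647, 27.33, 1.283, 89.118, -0.659, 63.558, -4.761], TCP at [0.192, 0.647, 0.231] pointing down, gripper open.
Joint ranges: [-169.35, 169.35], [-19.33, 120.38], [-80.79, 83.38], [13.8, 139.57], [-78.32, 258.32], [9.67, 109.79], [-169.56, 169.56]. Speed limits (degrees/s): [136.94, 136.94, 180, 180, 180, 180, 180].

### API

Orientations are given as a 3x3 rotation matrix whose columns are the frame's x, y, z axes.
In Python, from plant import bot, get_image, calibration gives the robot as it stands. The module is installed in compiled form; this text tells all that it offers. Calls block until the motion is done:
- bot.move_ptp(position, orientation): joint-space move of the TCP to a pose.
- bot.move_l(position, rot=None, velocity=0.15): straight line of the TCP; rot=None keeps the orientation; velocity is the mean speed in m/s.
- bot.move_joints(angles): joint-space move.
- bot.command_gripper(opening, grip_force=None): opening from 0.0 (shut) to 1.0 (fully open); grip_force is the grip in N (None keeps the last); returns when the fingers have stopped.
- bot.dwell(seconds).
- bot.solve_ik(position, orientation): joint angles nearest the present ones, or None.
- bot.observe(): the state.
- get_image(name): name is "scene" or "top" or "wrist"; returns the picture (480x640x3 uint8, blue, green, red); there is no depth.
- calibration(name): a dict with "mtx" (3x3 intrinsics, pixels), "k1" (the pictures are not rectified: a ray, as slopes to the right and down, at radius r is drawn at 1 + k1 r^2 times it, then the intrinsics apply), "view" (4x4, takes a point from world to camera coordinates). Camera axes: x right, y up, looking along -z (the intrinsics and any distortion apply to the point x, -y, -z); pixel columns grow to the right and rows downward; lengths in m; the calibration is good to about 2 mm. A picture is of the moment at which its call begins: read the wrist's pose just before it. calibration takes no time and is no camera call; for the wrist camera it gives the pose at the moment of the call.
A pose or a line that the arm cannot do raises bot.IKError and nothing moves.
- bot.close_job(): hands the job in, once; it reports no verdict.
The state is a dict: "t": time; "qpos": joint angles; "joint_vel": joint speeds; "joint_efforts": joint torques, N m; "ee_pos": TCP position; "ee_rot": TCP orientation; "contact_force": force on the tool from outside, world axes, zero at the start; "wrist_torque": the same for the moment, N m; "finger_gap": opening from 0.0 (shut) to 1.0 (fully open).
Only numpy, scipy, OpenCV 4.12 (cv2) and the standard library are available. Lean on these libraries where they do the work, as an engineer would, in place of code of your own. Each camera call takes 0.05 s, during which the arm holds its last target.

## Working session

There is one attempt and no reset: what is moved stays moved. The work goes in short steps, each a Python script; the robot and the scene stay as the last script left them, time stands still between calls to the robot, and variables do not carry over. Pictures are saved under pics/ and viewed, and the job is handed in when it is done.

```bash
mkdir -p pics; python3 - <<'E'
from plant import bot,get_image,calibration
import cv2
for n in ["scene","top","wrist"]:
    cv2.imwrite(f"pics/{n}0.png",get_image(n))
    c=calibration(n);print(n,c)
o=bot.observe();print(o)
E
```

```text
scene {'mtx': array([[607.13523346,   0.        , 316.85812029],
       [  0.        , 607.13523346, 228.73057309],
       [  0.        ,   0.        ,   1.        ]]), 'k1': -0.02110232515330929, 'view': array([[ 0.85846462, -0.5127891 , -0.00926493, -0.45200178],
       [ 0.28562009,  0.46299878,  0.83907884, -0.25174072],
       [-0.42598083, -0.72296574,  0.54393094, -1.03009136],
       [ 0.        ,  0.        ,  0.        ,  1.        ]])}
top {'mtx': array([[527.76534831,   0.        , 314.0085094 ],
       [  0.        , 527.76534831, 230.81595564],
       [  0.        ,   0.        ,   1.        ]]), 'k1': -0.05090548055283801, 'view': array([[-0.01619154, -0.99985498, -0.00527714,  0.00501187],
       [ 0.99852655, -0.01644297,  0.0517142 , -0.55196245],
       [-0.05179347, -0.00443203,  0.99864798, -1.0800657 ],
       [ 0.        ,  0.        ,  0.        ,  1.        ]])}
wrist {'mtx': array([[398.71064207,   0.        , 316.75532518],
       [  0.        , 398.71064207, 233.20160867],
       [  0.        ,   0.        ,   1.        ]]), 'k1': -0.05196457388059404, 'vi
[... 365 characters left out ...]
22,  -4.76154876]), 'joint_vel': array([-0.02013528, -0.09222623, -0.04997196, -0.12041175,  0.01229497,
       -0.13637827,  0.17023914]), 'joint_efforts': array([ 2.60515924e-03, -5.96924400e+01,  1.61011834e+00, -2.81493509e+01,
        1.26328893e-02,  6.48225789e-03,  8.37391468e-06]), 'ee_pos': array([0.19212023, 0.64661973, 0.23054262]), 'ee_rot': array([[-9.58582699e-01,  2.84814156e-01, -3.23866571e-04],
       [ 2.84814330e-01,  9.58581741e-01, -1.35759663e-03],
       [-7.62101557e-05, -1.39361048e-03, -9.99999026e-01]]), 'contact_force': array([-0.14356419,  0.48334076, -0.5050818 ]), 'wrist_torque': array([-0.00602786,  0.02395846,  0.00154188]), 'finger_gap': 1.001792162189515}
```

View pics/top0.png

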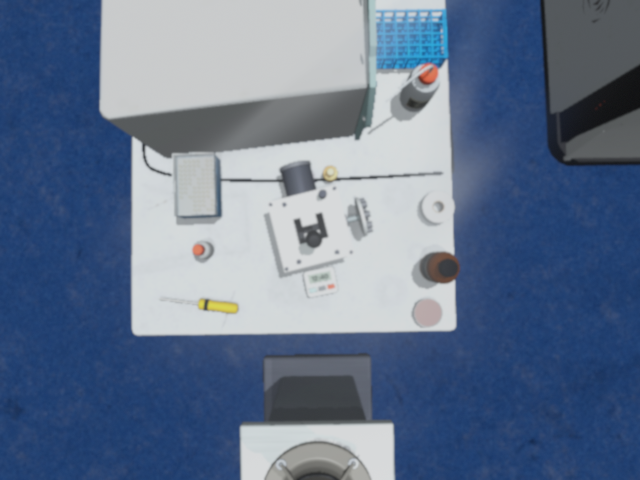

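View pics/scene0.png

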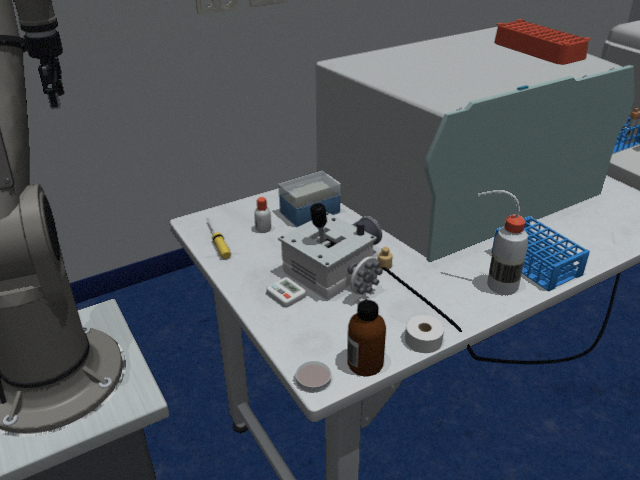

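The top view shows the rotator near (310,230), with the motor up (+x) and the disc to the right (-y). I'll enlarge that area.

```bash
python3 - <<'E'
import cv2
a=cv2.imread("pics/top0.png")[150:305,240:395]
cv2.imwrite("pics/topc.png",cv2.resize(a,None,fx=3.85,fy=3.85,interpolation=cv2.INTER_CUBIC))
a=cv2.imread("pics/scene0.png")[190:310,250:410]
cv2.imwrite("pics/scenec.png",cv2.resize(a,None,fx=5,fy=5,interpolation=cv2.INTER_CUBIC))
E
```

```text
(no output)
```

View pics/topc.png

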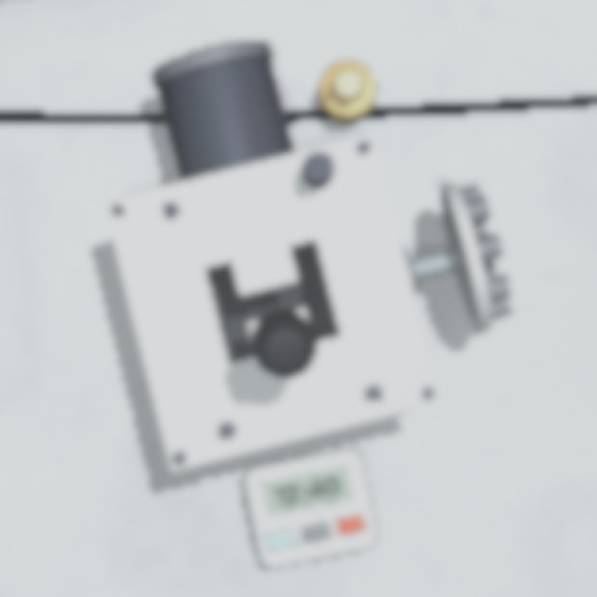

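View pics/scenec.png

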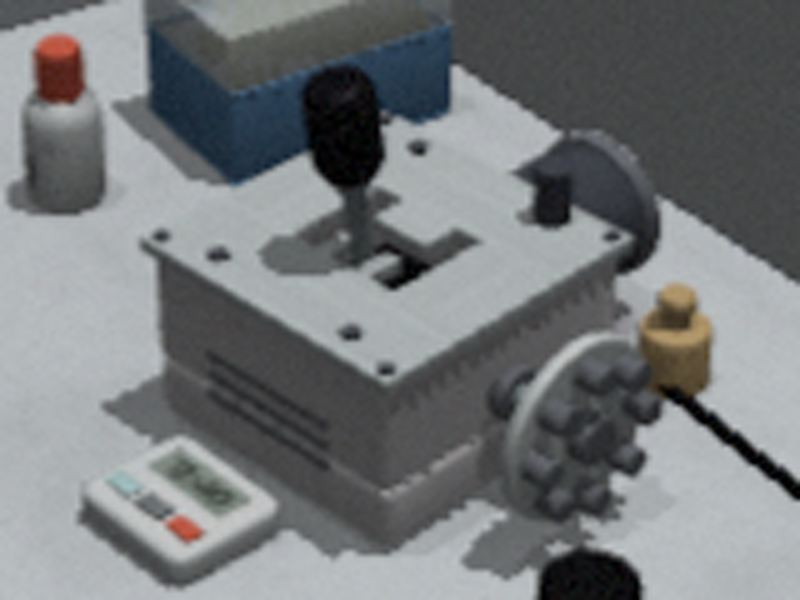

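```bash
cat > h.py <<'E'
import numpy as np, cv2
from plant import bot,get_image,calibration
def ray(c,uv):
    K=c["mtx"]; d=np.array([(uv[0]-K[0,2])/K[0,0],(uv[1]-K[1,2])/K[1,1]])
    p=d.copy()
    for _ in range(20): p=d/(1+c["k1"]*(p@p))
    V=c["view"];R=V[:3,:3];t=V[:3,3]
    return -R.T@t, R.T@np.array([p[0],-p[1],-1])
def at(c,uv,z):
    o,d=ray(c,uv); return o+d*(z-o[2])/d[2]
def proj(c,P):
    q=c["view"]@np.append(P,1);p=np.array([q[0],-q[1]])/-q[2]
    p=p*(1+c["k1"]*p@p);return c["mtx"][:2,:2]@p+c["mtx"][:2,2]
E
python3 - <<'E'
from h import *
from scipy.optimize import least_squares
c=calibration("top");s=calibration("scene")
f=lambda x,y:((x+.5)/3.85-.5+240,(y+.5)/3.85-.5+150)
g=lambda x,y:((x+.5)/5-.5+250,(y+.5)/5-.5+190)
loc={'bpp':(57,38,92),'bmp':(-57,38,92),'bmm':(-57,-38,92),'peg':(57,-38,116)}
pt={'bpp':(171,210),'bmp':(227,430),'bmm':(373,393),'peg':(320,165)}
ps={'bpp':(418,147),'bmp':(218,254),'bmm':(350,332),'peg':(551,181)}
for k in pt:print(k,at(c,f(*pt[k]),loc[k][2]/1e3),at(s,g(*ps[k]),loc[k][2]/1e3))
def W(p,l):
    cs,sn=np.cos(p[2]),np.sin(p[2]);x,y=l[0]/1e3,l[1]/1e3
    return np.array([p[0]+cs*x-sn*y,p[1]+sn*x+cs*y,l[2]/1e3])
def res(p):
    r=[]
    for k in pt: r+=list(proj(c,W(p,loc[k]))-f(*pt[k]))
    for k in ['bpp','bmp','bmm']: r+=list(proj(s,W(p,loc[k]))-g(*ps[k]))
    return np.array(r)
r=least_squares(res,[.55,0,.2]);print(r.x,np.degrees(r.x[2]),r.fun.round(1))
kn=at(c,f(285,344),.173);print('knobtop',kn)
d=kn[:2]-r.x[:2];cs,sn=np.cos(r.x[2]),np.sin(r.x[2]);print('local',cs*d[0]+sn*d[1],-sn*d[0]+cs*d[1])
E
```

```text
bpp [0.60043494 0.05271087 0.092     ] [0.59840705 0.0518851  0.092     ]
bmp [0.48975972 0.02621895 0.092     ] [0.48813704 0.02576907 0.092     ]
bmm [ 0.50702371 -0.04694576  0.092     ] [ 0.50532392 -0.04737837  0.092     ]
peg [ 0.61887961 -0.02212254  0.116     ] [ 0.60926794 -0.02979406  0.116     ]
[0.55336794 0.00258652 0.23021948] 13.190604529781735 [ 0.1  0.1 -0.2  0.3  0.3  0.2 -0.4  0.7  0.5 -0.4  0.3 -0.4  0.6 -0.2]
knobtop [ 0.52927253 -0.00384677  0.173     ]
local -0.02492770564726437 -0.0007652005967273409
```

```bash
python3 - <<'E'
from h import *
p=[0.55336794,0.00258652,0.23021948]
cs,sn=np.cos(p[2]),np.sin(p[2])
W=lambda x,y,z:np.array([p[0]+cs*x-sn*y,p[1]+sn*x+cs*y,z])
for n,(u0,v0,s) in {'top':(240,150,3.85),'scene':(250,190,5)}.items():
    c=calibration(n);print(n,-c['view'][:3,:3].T@c['view'][:3,3])
    a=cv2.imread(f"pics/{n}c.png")
    for xk,col in ((-.035,(0,0,255)),(-.025,(0,200,0))):
        th=np.arcsin(xk/.145)
        for r in (.122,.145,.168):
            pts=[]
            for t in np.linspace(0,2*np.pi,40):
                a1=.015*np.cos(t);b=.015*np.sin(t)
                q=proj(c,W(r*np.sin(th)+a1*np.cos(th),b,.01+r*np.cos(th)-a1*np.sin(th)))
                pts.append((q-[u0,v0]+.5)*s-.5)
            cv2.polylines(a,[np.int32(pts)],True,col,1)
    for l in [(-.035,0),(0,0),(0,.038),(0,-.038),(.035,-.038),(.07,.07),(.07,-.07),(-.07,.07),(-.07,-.07)]:
        q=(proj(c,W(*l,.09))-[u0,v0]+.5)*s-.5
        cv2.circle(a,tuple(np.int32(q)),3,(255,0,0),-1)
    cv2.imwrite(f"pics/{n}o.png",a)
E
```

```text
top [ 0.49528996 -0.00885164  1.10717618]
scene [ 0.02113057 -0.85994671  0.76734111]
```

View pics/topo.png

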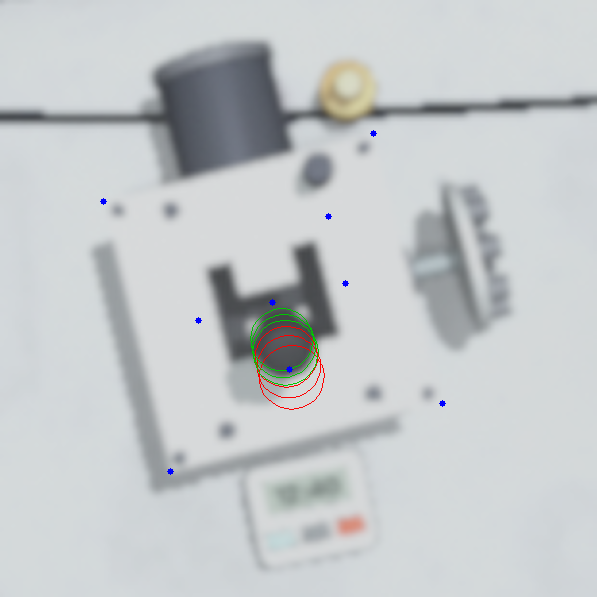

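View pics/sceneo.png

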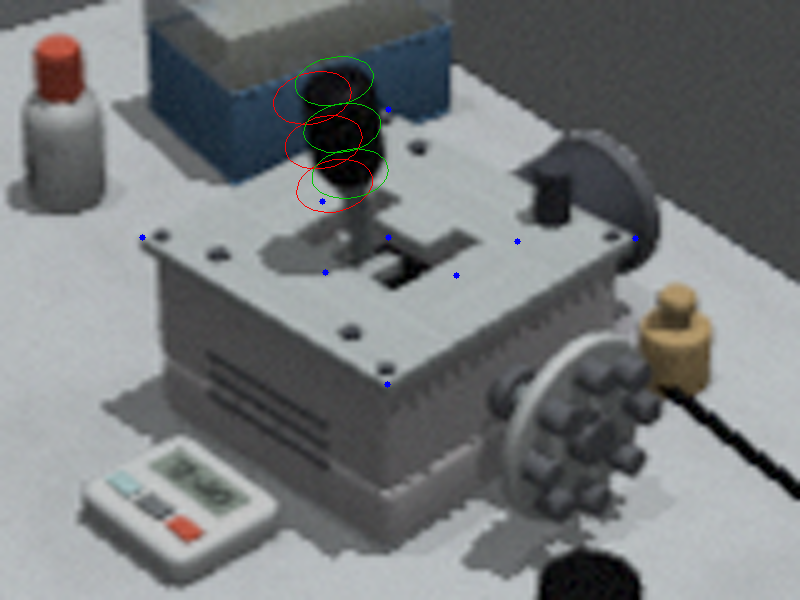

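The overlay confirms the rotator pose, with residuals under 1 px. The peg's slot is +x/-y, and the knob sits parked at about local x = -25 mm. I'll push in short force-checked steps with the gripper closed.

```bash
cat >> h.py <<'E'
p=[0.55336794,0.00258652,0.23021948]
cs,sn=np.cos(p[2]),np.sin(p[2])
W=lambda x,y,z:np.array([p[0]+cs*x-sn*y,p[1]+sn*x+cs*y,z])
R=np.array([[-cs,-sn,0],[-sn,cs,0],[0,0,-1.]])
def st(f0):
    o=bot.observe();f=o['contact_force']-f0;d=o['ee_pos'][:2]-p[:2]
    return o['t'],np.array([cs*d[0]+sn*d[1],-sn*d[0]+cs*d[1]])*1e3,np.array([cs*f[0]+sn*f[1],-sn*f[0]+cs*f[1],f[2]])
def push(a,b,f0,step=.004,v=.03,lim=10,z=.137):
    a=np.array(a);b=np.array(b);n=int(np.ceil(np.linalg.norm(b-a)/step))
    for i in range(1,n+1):
        q=a+(b-a)*i/n; bot.move_l(W(q[0],q[1],z),velocity=v)
        t,x,f=st(f0);print(round(t,2),x.round(1),f.round(1))
        if np.hypot(*f[:2])>lim: print('LIMIT');return q
    return b
def shot(n,name):
    c=calibration(n);im=get_image(n)
    if n=='top': im=cv2.resize(im[150:305,240:395],None,fx=3.85,fy=3.85,interpolation=cv2.INTER_CUBIC)
    if n=='scene': im=cv2.resize(im[190:310,250:410],None,fx=5,fy=5,interpolation=cv2.INTER_CUBIC)
    cv2.imwrite(f"pics/{name}.png",im)
E
python3 - <<'E'
from h import *
bot.command_gripper(0.0,20)
bot.move_ptp(W(-.085,0,.24),R);print(bot.observe()['t'])
bot.move_l(W(-.085,0,.137),velocity=.15)
bot.dwell(.2)
f0=bot.observe()['contact_force'];np.save('f0.npy',f0);print(f0,st(f0))
shot('scene','s1')
push((-.085,0),(-.055,0),f0,step=.006,v=.04)
E
```

```text
3.4667
[ 0.01331592 -0.49627461 -0.84277303] (4.5, array([-8.43780863e+01, -1.43401327e-02]), array([0., 0., 0.]))
4.83 [-79.5   0. ] [-0.2  0.6  0.2]
5.1 [-74.7  -0. ] [-0.3  0.5  0.6]
5.38 [-69.7   0. ] [-0.2  1.   0.3]
5.65 [-64.7   0. ] [-0.6  0.5  1.4]
5.92 [-59.7   0. ] [0.5 0.6 0.6]
6.2 [-54.7   0. ] [0.1 0.5 1.4]
```

View pics/s1.png

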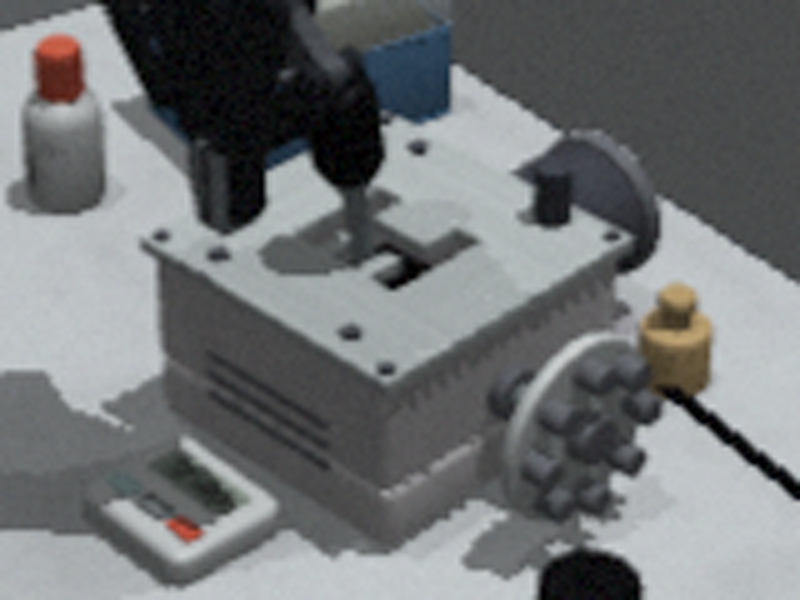

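The fingers stand behind the knob (-x side), around crop (230,190), with no contact yet. I'll push on to the lane.

```bash
python3 - <<'E'
from h import *
f0=np.load('f0.npy')
push((-.055,0),(-.026,0),f0,step=.004,v=.03)
shot('scene','s2');shot('top','t2')
E
```

```text
6.47 [-51.4  -0. ] [0.1 0.7 1.2]
6.75 [-48.  -0.] [-2.5 -0.1  2.3]
7.03 [-44.  -0.] [-2.1  0.5  1. ]
7.3 [-40.2   0. ] [-1.3  0.7  1.6]
7.58 [-36.5  -0. ] [-1.4  0.2  3.3]
7.85 [-32.9  -0. ] [-2.   0.6  2.1]
8.12 [-29.3  -0. ] [-1.2  0.2  1.4]
8.4 [-25.8   0. ] [-1.3  0.3  1.7]
```

View pics/s2.png

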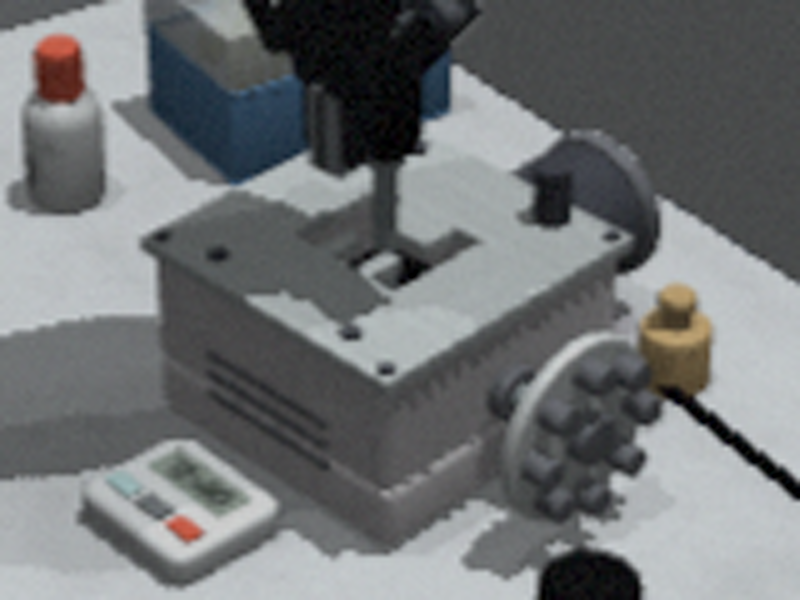

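View pics/t2.png

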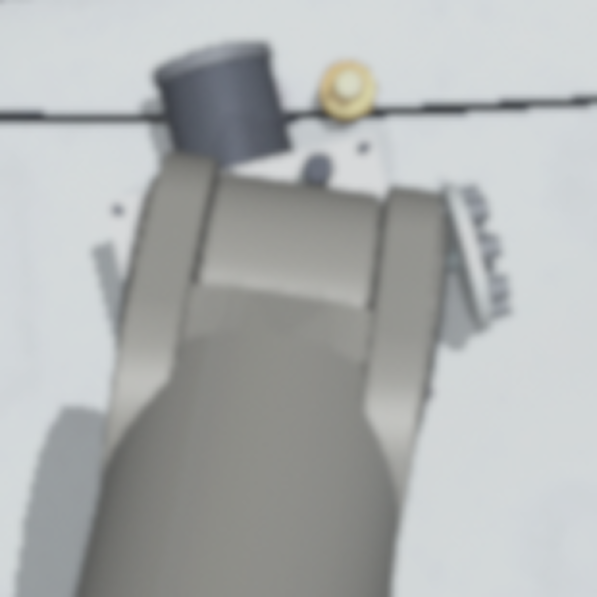

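Scene crop: the stem is upright at about (385,200), so the knob is in the lane. Next I'll go round to its +y side and push sideways.

```bash
python3 - <<'E'
from h import *
f0=np.load('f0.npy')
z=.137
for q in [(-.055,0),(-.055,.052),(0,.052)]: bot.move_l(W(*q,z),velocity=.12)
print(st(f0)); shot('scene','s3')
push((0,.052),(0,-.004),f0,step=.004,v=.03)
shot('scene','s4')
E
```

```text
(10.0833, array([-0.75941384, 51.31655406]), array([-0.91122838, -0.6528512 ,  1.29830538]))
10.42 [-0.4 47.6] [-0.1 -0.4  1.1]
10.7 [-0.  43.7] [0.  0.7 0.6]
10.98 [-0.  39.7] [0.1 0.1 1.3]
11.27 [-0.  35.7] [-0.6  0.8 -0.1]
11.55 [-0.  31.7] [-0.3  0.7  0.6]
11.83 [ 0.1 28.1] [0.4 1.  1.7]
12.12 [ 0.1 23.8] [-0.1  0.9  3.7]
12.4 [ 0.  19.7] [0.5 2.3 2.2]
12.68 [-0.  15.6] [0.3 1.1 0.8]
12.97 [-0.1 11.7] [-0.3  1.9  1.7]
13.25 [-0.1  7.7] [1.1 2.2 0.6]
13.53 [-0.1  3.7] [-0.1  1.8  0.3]
13.82 [-0.1 -0.3] [-0.2  2.4  0.3]
14.1 [-0.1 -4.4] [0.3 2.9 0.7]
```

View pics/s3.png

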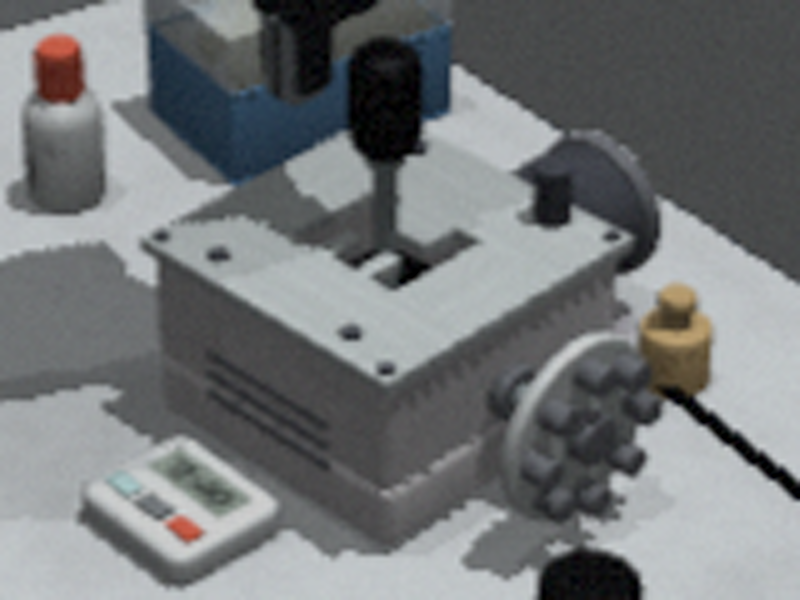

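View pics/s4.png

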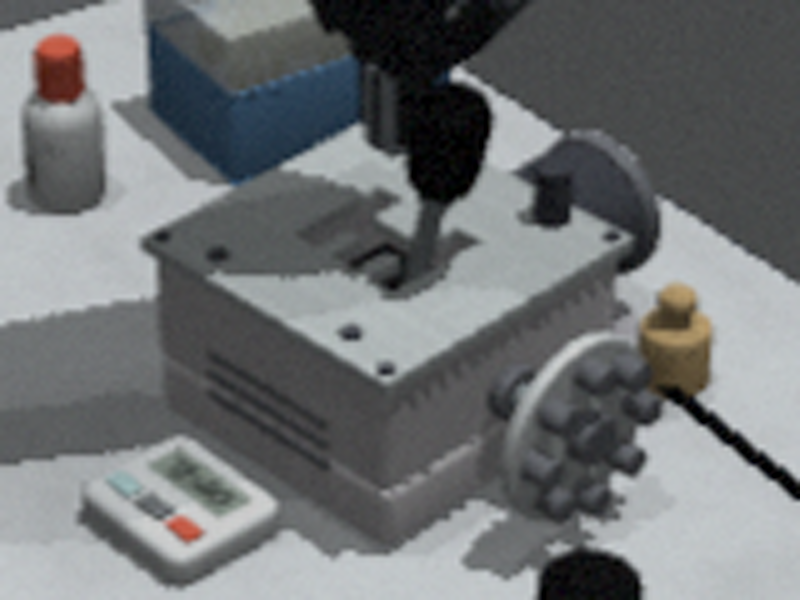

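The knob leaned to -y; the stem is at about crop (425,230), near the lane's end. I'll push a little further, then come round behind it.

```bash
python3 - <<'E'
from h import *
f0=np.load('f0.npy')
z=.137
e=push((0,-.004),(0,-.009),f0,step=.0015,v=.02,lim=7)
for q in [(0,.02),(-.055,.02),(-.055,-.038)]: bot.move_l(W(*q,z),velocity=.12)
shot('scene','s5')
print(st(f0))
push((-.055,-.038),(-.011,-.038),f0,step=.004,v=.035)
shot('scene','s6')
E
```

```text
14.4 [-0.  -5.3] [-0.3  2.3  0.6]
14.65 [-0.  -6.5] [-0.1  1.7  0.6]
14.9 [-0.  -7.8] [-0.   2.1 -0.2]
15.15 [ 0.  -9.1] [0.4 2.6 0.9]
(16.8333, array([-54.76234386, -37.10985525]), array([0.47449457, 0.9272019 , 0.38845025]))
17.1 [-50.5 -37.3] [-0.4  0.4 -0.1]
17.37 [-46.7 -37.9] [0.8 0.3 1. ]
17.63 [-42.7 -38. ] [-1.   0.3 -0.1]
17.9 [-38.7 -38. ] [0.2 1.  0.8]
18.17 [-34.7 -38. ] [0.3 0.2 1.3]
18.43 [-30.8 -38. ] [-0.4 -0.2  1.1]
18.7 [-26.8 -38. ] [-0.   0.3  0.7]
18.97 [-23.2 -38.1] [-0.8 -0.   2. ]
19.23 [-18.8 -38.1] [-1.7  0.5  1.7]
19.5 [-14.7 -38. ] [-1.8  1.1  2.2]
19.77 [-10.6 -38. ] [-1.4 -0.6  1. ]
```

View pics/s5.png

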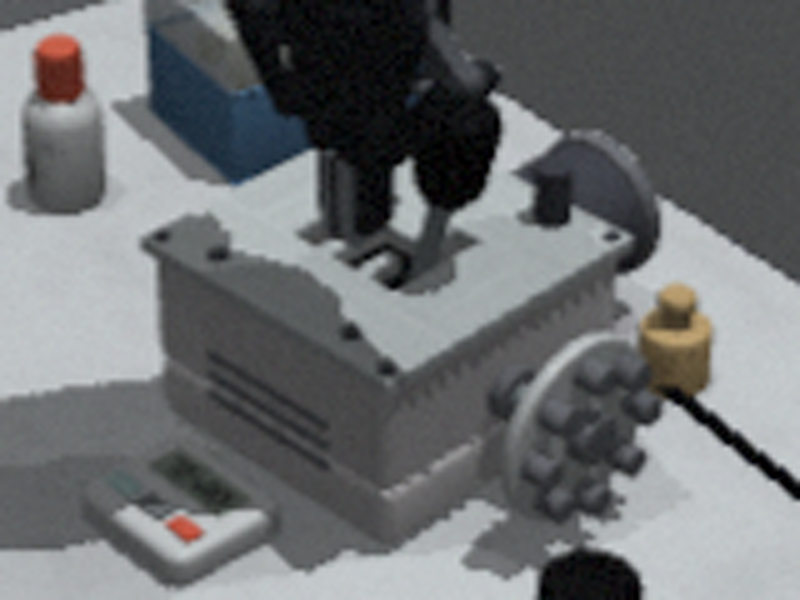

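View pics/s6.png

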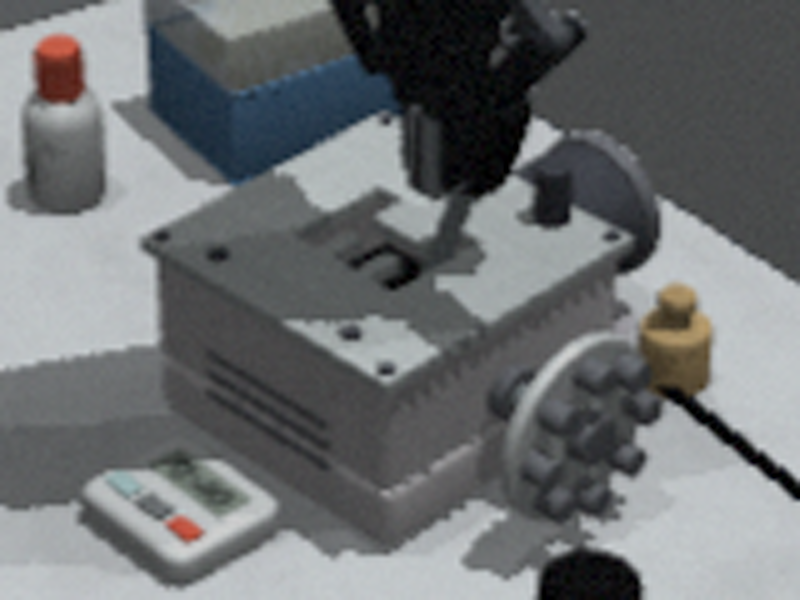

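The lever is entering the marked slot: the stem at (450,220) leans toward the peg. I'll push on to the slot's end, stopping on force.

```bash
python3 - <<'E'
from h import *
f0=np.load('f0.npy')
push((-.011,-.038),(.009,-.038),f0,step=.002,v=.02,lim=7)
shot('scene','s7')
E
```

```text
20.07 [ -8.9 -38. ] [-2.2 -0.3  1.4]
20.32 [ -6.9 -38. ] [-2.4  0.4  2.1]
20.57 [ -4.9 -38. ] [-1.7  0.1  2. ]
20.82 [ -2.9 -37.9] [-1.8  0.5  1.2]
21.07 [ -0.9 -37.9] [-1.3  0.7  1. ]
21.32 [  1.  -37.9] [-1.7  0.   0.6]
21.57 [  3.2 -37.9] [-1.3  1.3 -0.1]
21.82 [  5.2 -38. ] [-1.6  0.8 -0.9]
22.07 [  7.2 -38. ] [-1.4  0.4  0. ]
22.32 [  8.3 -38. ] [-4.4  1.4  0.8]
```

View pics/s7.png

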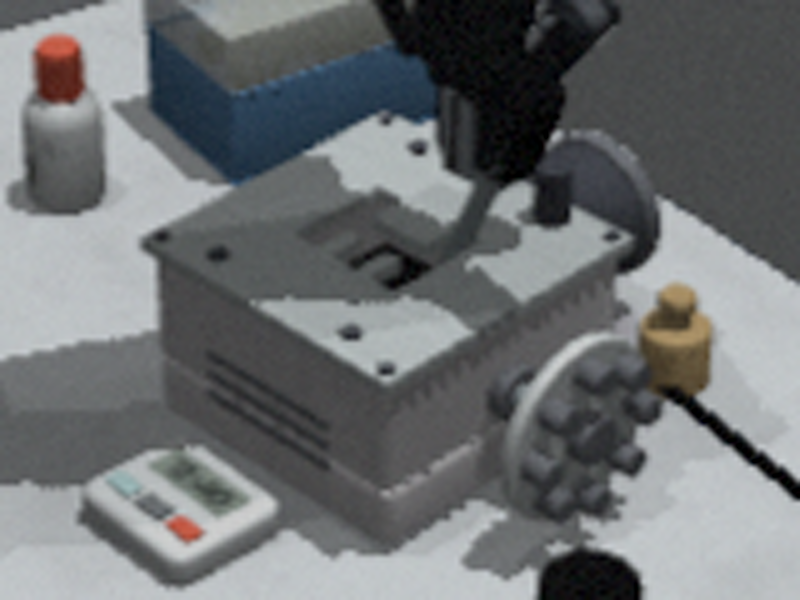

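Force has jumped to 4.4 N, so the lever seems to be at the slot's end. I'll nudge it 2 mm more within the limit, retreat, and check with both cameras.

```bash
python3 - <<'E'
from h import *
f0=np.load('f0.npy')
e=push((.009,-.038),(.011,-.038),f0,step=.001,v=.02,lim=9)
bot.move_l(W(-.06,-.038,.137),velocity=.12)
bot.move_l(W(-.06,-.038,.25),velocity=.15)
bot.move_ptp(np.array([.42,.3,.28]),R)
print(st(f0))
shot('scene','s8');shot('top','t8')
for n,(u0,v0,s) in {'top':(240,150,3.85),'scene':(250,190,5)}.items():
    c=calibration(n);a=cv2.imread(f"pics/{n[0]}8.png")
    for xk,col in ((.035,(0,0,255)),(.028,(0,200,0))):
        ax=np.array([xk,-.038,np.sqrt(.145**2-xk**2-.038**2)])/.145
        B=np.linalg.svd(ax[None])[2][1:]
        for r in (.122,.168):
            pts=[]
            for t in np.linspace(0,2*np.pi,40):
                l=r*ax+.015*(np.cos(t)*B[0]+np.sin(t)*B[1])
                pts.append((proj(c,W(l[0],l[1],.01+l[2]))-[u0,v0]+.5)*s-.5)
            cv2.polylines(a,[np.int32(pts)],True,col,1)
    cv2.imwrite(f"pics/{n[0]}8o.png",a)
E
```

```text
22.62 [  8.7 -38.1] [-6.2 -0.2  2.1]
22.87 [  9.  -38.1] [-8.3  2.3  3.8]
(25.8583, array([-61.59137477, 318.36679262]), array([ 0.69606089, -0.17035449, -0.09632668]))
```

View pics/s8o.png

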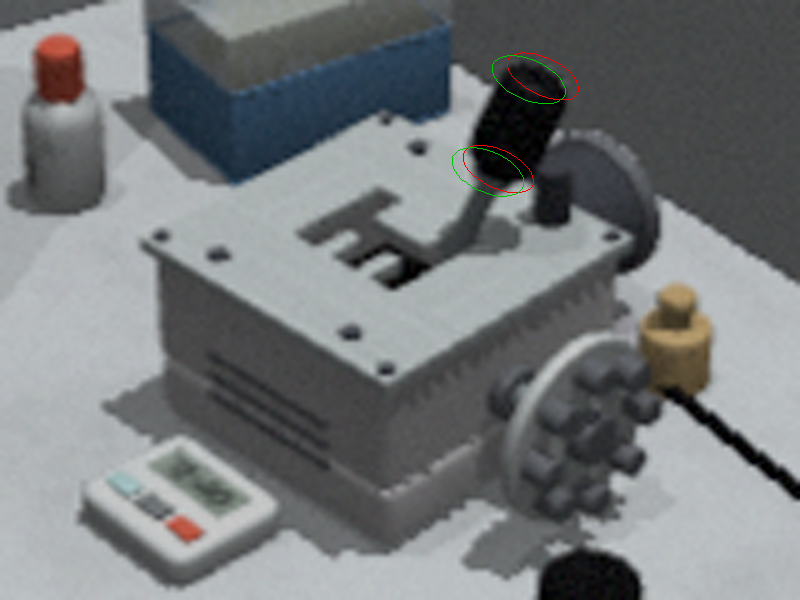

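View pics/t8o.png

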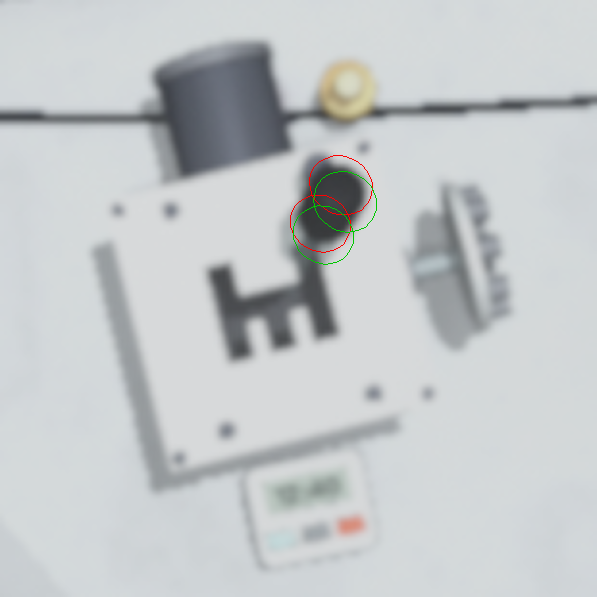

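The knob lies nearly on the fully-home outline, about 24 mm from the peg. The force also rose sharply with almost no further motion, so it is against the slot's end. Nothing else has moved in the pictures, so I'm handing in.

```bash
python3 -c "
from plant import bot
print(bot.observe()['t']);bot.close_job()"
```

```text
25.9583
the job is handed in; nothing more can be done
```

The lever is home in the gear slot marked by the peg (the rotator's +x, -y slot), and I handed the job in at about 26 s. `close_job` gives no verdict, so this rests on my own checks.

I pushed with the gripper closed and never pinched the knob: out of park, along the lane to -y, then into the slot. Pushing forces were about 1–3 N. At the slot's end the force rose to about 8 N with only 0.3 mm of further movement, so the lever is against the stop.

- **Final position:** after backing off, both cameras put the knob about 32–34 mm along the slot, roughly 24 mm from the peg against the 29 mm limit. I judged this by eye from an overlay, so it is good to a few mm.
- **Other objects:** the timer, weight and stain bottle looked unmoved in the final close-ups. The amber bottle, label roll and petri dish were almost or wholly outside those crops. The arm stayed well away from them.
- **Disagreement:** the parked knob measured at about x = -25 mm, not the -35 mm your text gives for slot ends. It made no difference to the pushes.

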